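Set a painted panel to dry and switch the fan on

TASK

Take the painted panel out of the dark wooden rack and stand it on the white drying stand: foot set down (not dropped) on the base and up against the yellow stop strip, in the middle and square, painted side outwards, leaning back on the stand's upright wall. Let go of it, and then flip the green-knobbed fan switch over to its on side so that it snaps and stays there. Leave the red-knobbed lamp switch off and do not disturb the jar, the tin, the palette knife or the panel once it stands.

Things in the scene. Friction and masses are not known exactly. Their poses are not given: they have to be found in the camera images.
- panel_center (a point): Centre of the loose wooden panel: 190 mm tall (z, up along the board), 150 wide (y), 16 thick (x), about 0.3 kg. +x is the normal of the painted side (blue-grey, brown, ochre); its top 50 mm are bare wood, to hold it by. It starts in the rack, leaning about 31 degrees from vertical, top towards the robot, painted side away from the robot.
- panel_foot (a point): Middle of the panel's bottom edge (mid-thickness), same axes as panel_center, 95 mm below it along the board.
- panel: The same panel as a solid; its origin is the middle of its bottom edge (same as panel_foot).
- rack_seat (a point): On the dark rack, where the panel's foot starts: on its base plate, at the inner face of its stop strip, half-way along it. Level x points from the rack's wall to the strip, roughly away from the robot; y along the strip; z up.
- stand_seat (a point): On the white stand, where the panel's foot goes: on its base plate (12 mm above the table), at the inner face of its yellow stop strip, half-way along it. Level x points from the stand's wall to the strip, roughly away from the robot; y along the strip; z up. Foot at the strip and resting on the wall's top edge, the panel leans 26 degrees from vertical, top towards -x, its upper part clear above the wall.
- rack: Fixed dark wooden rack, 170 mm wide (y), origin under it, base plate 12 mm thick. Stop strip 16 mm high and 12 mm thick; upright wall 12 mm thick, its top 85 mm above the base plate, its panel-side face 65 mm from the strip's inner face.
- stand: Fixed white drying stand, 170 mm wide (y), origin under it, base plate 12 mm thick. Yellow stop strip 16 mm high and 12 mm thick; upright wall on the robot's side, 12 mm thick, its top 105 mm above the base plate, its panel-side face 66 mm from the strip's inner face.
- fan_box: Fixed grey box of the fan switch, 90 x 70 x 50 mm high, origin at the centre of its underside. A steel bat with a green knob pivots at the middle of its top, 50 mm above the origin, and swings in the box's x-z plane. White dot: off side (-x); green dot: on side (+x).
- fan_knob (a point): Centre of the green knob (a ball 22 mm across) at the end of the fan switch's bat, 70 mm from the pivot; the bat is 10 mm thick. Off: 34 mm to the box's -x side and 61 mm above the pivot; on: the same on the +x side.
- fan (a joint): Angle of the fan switch bat (rad): 0 off (leaning to the box's -x), 0.5 upright, 1.0 on (leaning to +x). A spring pushes it away from upright to the nearer end, with about 2 N at the knob when at an end.
- lamp_box: Fixed grey box of the lamp switch, alike but with a red knob. To be left off.
- lamp_knob (a point): Centre of the red knob of the lamp switch, same sizes as the fan's.
- lamp (a joint): Angle of the lamp switch bat (rad): 0 off, 1.0 on.
- pigment_jar: Loose bystander: glass jar with a blue lid, 66 mm across, 85 mm high, origin at the centre of its underside.
- tin: Loose bystander: metal can, 72 mm across, 100 mm high, origin at the centre of its underside.
- knife: Loose bystander: palette knife with wooden handle, 200 mm long, lying flat along its own x axis, origin under its middle.
Mind the look-alikes: they are no part of the job. What is shaped like the fan_box but orange or turquoise is not meant.

How it is judged (in metres and radians):
On the way, in this order (a step that is already met when the one before it is completed fails the run):
1. the panel is lifted clear out of the rack by the fingers (z of panel_foot in the frame of rack_seat above 0.04 m and contact force between panel and the fingers above 0.5 N), for 0.1 s.
2. the panel's foot is set down on the stand beside the stop strip (within 12 mm of the base plate) while the fingers still hold it (z of panel_foot in the frame of stand_seat below 0.012 m and y of panel_foot in the frame of stand_seat between -0.03 and 0.03 m and x of panel_foot in the frame of stand_seat between -0.05 and 0.003 m and contact force between panel and the fingers above 0.5 N), for 0.1 s.
3. the panel leans on the stand, foot against the stop strip, released and still, with the fan switch still off (x of panel_foot in the frame of stand_seat between -0.017 and 0.003 m and z of panel_foot in the frame of stand_seat below 0.012 m and y of panel_foot in the frame of stand_seat between -0.03 and 0.03 m and angle between panel_center's own z axis and vertical between 0.35 and 0.56 rad and angle between panel_center's own x axis and vertical below 1.4 rad and angle between the y axis of panel_center and the y axis of stand_seat, either way round below 0.14 rad and contact force between panel and the fingers below 0.05 N and linear speed of panel below 0.02 m/s and value of joint fan below 0.3 rad), for 0.2 s.
4. the fan switch has snapped over to on (value of joint fan above 0.85 rad), for 0.2 s.
At the end, for the whole second after the job is handed in: Panel released and still on the stand: bottom edge under 12 mm above the base and at most 9 mm short of the stop strip, within 30 mm of the middle, square within 8 degrees, leaning 20 to 32 degrees, painted side outwards. Fan switch above 0.85 rad, lamp switch below 0.15 rad (x of panel_foot in the frame of stand_seat between -0.017 and 0.003 m and z of panel_foot in the frame of stand_seat below 0.012 m and y of panel_foot in the frame of stand_seat between -0.03 and 0.03 m and angle between panel_center's own z axis and vertical between 0.35 and 0.56 rad and angle between panel_center's own x axis and vertical below 1.4 rad and angle between the y axis of panel_center and the y axis of stand_seat, either way round below 0.14 rad and contact force between panel and the fingers below 0.05 N and linear speed of panel below 0.02 m/s and value of joint fan above 0.85 rad and value of joint lamp below 0.15 rad); the robot touches nothing.
It fails at once if the jar is shifted by more than 30 mm (distance of pigment_jar from where it was at the start of the episode above 0.03 m).
It fails at once if the tin is shifted by more than 30 mm (distance of tin from where it was at the start of the episode above 0.03 m).
It fails at once if the palette knife is shifted by more than 30 mm (distance of knife from where it was at the start of the episode above 0.03 m).
It fails at once if the lamp switch is pushed over (past 0.4 rad) (value of joint lamp above 0.4 rad).
It also fails if it takes over 53 s, if anything falls off the work surface, if the arm or the gripper's body presses on something with over 40 N, if the wrist force passes 120 N, or if a joint passes its speed limit or range.

ROBOT

A 7-joint arm with a two-finger parallel gripper is mounted at the origin on the work surface. World frame = base frame: x ahead of the robot, y to its left, z up, the work surface at z = 0. Lengths are in m, angles in degrees, forces in N, time in s.
With the tool pointing down it reaches from about 0.35 to 0.9 m from the base axis. Payload 8.1 kg.
Tool frame: the origin (TCP) lies midway between the tips of the shut fingers; the grasp point (between the pads) lies 19 mm behind it; z points along the fingers, y is the line along which they close (so a half turn about z gives the same grasp; the last joint's range is limited). The gripper opens to 85 mm and grips with 20 to 120 N. Pads are 22 mm wide; open, the fingers measure 114 mm over their backs; the gripper's body (76 mm by 85 mm) begins 54 mm behind the grasp point. The pads swing forward as they close: fully open they stand 13 mm farther back than shut.
Start: joints at [69.695, 24.895, 1.432, 90.138, -0.665, 64.973, -4.303], TCP at [0.156, -0.605, 0.204] pointing down, gripper open.
Joint ranges: [-149.89, 149.89], [-25.12, 119.58], [-72.63, 75.52], [4.76, 147.25], [-75.54, 255.54], [6.69, 114.76], [-157.13, 157.13]. Speed limits (degrees/s): [127.2, 127.2, 172.46, 172.46, 180, 180, 180].

INTERFACE

Orientations are given as a 3x3 rotation matrix whose columns are the frame's x, y, z axes.
In Python, from workcell import env gives the robot as it stands. Calls block until the motion is done:
- env.goto(position, orientation): joint-space move of the TCP to a pose.
- env.move_straight(position, velocity=0.15, attitude=None, f_stop=None): straight line of the TCP; attitude=None keeps the orientation; velocity is the mean speed in m/s. With f_stop (N) it stops when the force on the tool has changed by that much, and returns True; else False.
- env.move_j(angles): joint-space move.
- env.move_gripper(opening, grasp_force=None): opening from 0.0 (shut) to 1.0 (fully open); grasp_force is the grip in N (None keeps the last); returns when the fingers have stopped.
- env.pause(seconds).
- env.solve_ik(position, orientation): joint angles nearest the present ones, or None.
- env.get_obs(): the state.
- env.snapshot(name): name is "scene" or "top" or "wrist"; returns (picture, depth): 384x512x3 uint8, red, green, blue; 384x512 float32, m along the optical axis (not along the pixel's ray), 0 where there is no reading.
- env.camera_params(name): a dict with "fx", "fy", "cx", "cy" (pixels), "R" (3x3) and "t" (3): a world point X has camera coordinates R X + t. Camera axes: x right, y down, z forward; pixel columns grow to the right and rows downward; lengths in m; the calibration is good to about 2 mm. The wrist camera is an equidistant fisheye: a pixel r from the principal point sees the ray r / f radians off the axis. A picture is of the moment at which its call begins: read the wrist's pose just before it. camera_params takes no time and is no camera call; for the wrist camera it gives the pose at the moment of the call.
A pose or a line that the arm cannot do raises env.MotionError and nothing moves.
- env.close_job(): hands the job in; it is judged then, once.
The state is a dict: "time": time; "q": joint angles; "qvel": joint speeds; "effort": joint torques, N m; "position": TCP position; "eef_rot": TCP orientation; "contact_force": force on the tool from outside, world axes, zero at the start; "wrist_torque": the same for the moment, N m; "grip_width": opening from 0.0 (shut) to 1.0 (fully open); "grasp_force": force on a finger pad.
Only numpy, scipy, OpenCV 4.12 (cv2) and the standard library are available. Lean on these libraries where they do the work, as an engineer would, in place of code of your own. Each camera call takes 0.05 s, during which the arm holds its last target. There are 200 camera calls.

## Working session

There is one attempt and no reset: what is moved stays moved. The work goes in short steps, each a Python script; the robot and the scene stay as the last script left them, time stands still between calls to the robot, and variables do not carry over. Pictures are saved under pics/ and viewed, at most 10 in all, crops included, and the job is handed in when it is done.

```bash
mkdir -p pics; ls; python3 - <<'E'
from workcell import env
import cv2,numpy as np
for n in("top","scene"):
    p,d=env.snapshot(n); np.savez(f"pics/{n}0.npz",p=p,d=d); cv2.imwrite(f"pics/{n}0.png",p[:,:,::-1])
    c=env.camera_params(n); print(n,{k:np.round(v,4).tolist() for k,v in c.items()})
E
```

```text
pics
top {'fx': 375.5837, 'fy': 375.5837, 'cx': 254.7095, 'cy': 193.0133, 'R': [[0.0129, -0.9999, -0.0043], [-0.9831, -0.0119, -0.1829], [0.1828, 0.0066, -0.9831]], 't': [-0.0871, 0.596, 1.136]}
scene {'fx': 420.3909, 'fy': 420.3909, 'cx': 257.108, 'cy': 186.9044, 'R': [[-0.3516, 0.9361, 0.0042], [0.6541, 0.2489, -0.7143], [-0.6697, -0.2484, -0.6998]], 't': [0.3027, -0.2783, 1.7195]}
```

View pics/top0.png

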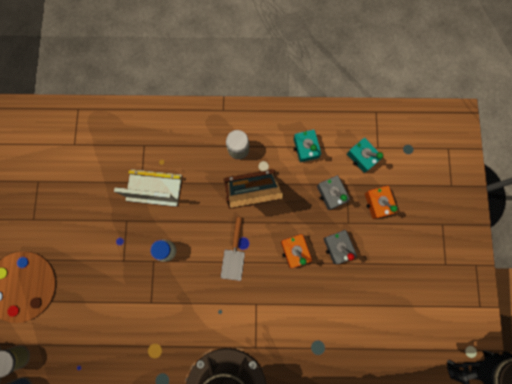

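View pics/scene0.png

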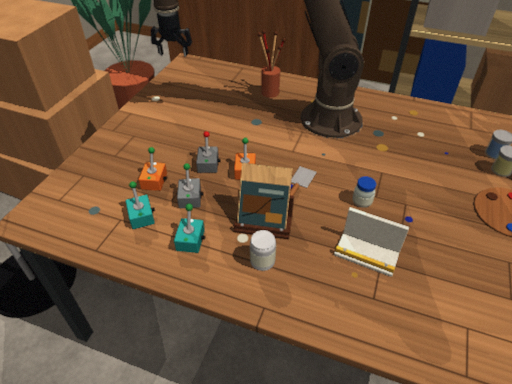

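Top view: stand (150,188), panel and rack (253,188), jar (163,250), tin (237,145), knife (235,250). Switch candidates:
- grey box with green knob (335,193)
- grey box with red knob (341,247)
- orange boxes (382,202) and (297,251)
- turquoise boxes (308,146) and (366,155)

Only the grey box with the green knob fits the fan; the grey one with the red knob is the lamp. I'll confirm this in an enlarged crop.

```bash
cat > h.py <<'E'
import numpy as np,cv2
from workcell import env
def cloud(n,p,d):
    c=env.camera_params(n); v,u=np.mgrid[:d.shape[0],:d.shape[1]]
    X=np.stack([(u-c['cx'])/c['fx']*d,(v-c['cy'])/c['fy']*d,d],-1)
    W=(X-c['t'])@np.array(c['R']); W[d<=0]=np.nan; return W
def load(n):
    z=np.load(f'pics/{n}0.npz'); return z['p'],z['d'],cloud(n,z['p'],z['d'])
E
python3 - <<'E'
from h import *
for n,(a,b,c,e) in dict(top=(100,420,125,275),scene=(110,420,120,280)).items():
    p,d,W=load(n); cv2.imwrite(f'pics/{n}crop.png',cv2.resize(p[c:e,a:b,::-1],None,fx=2.5,fy=2.5,interpolation=cv2.INTER_CUBIC))
    hsv=cv2.cvtColor(p,cv2.COLOR_RGB2HSV)
    h,s,v=[hsv[...,i].astype(int) for i in range(3)]
    z=W[...,2]; ws=(W[...,0]>.2)&(W[...,0]<.9)&(abs(W[...,1])<.6)
    ms=dict(yellow=(h>20)&(h<32)&(s>170)&(v>150)&(z>.01),grey=(s<70)&(v>50)&(v<150)&(z>.03)&(z<.06),green=(h>45)&(h<75)&(s>120)&(z>.08),red=((h<5)|(h>174))&(s>170)&(z>.08),white=(s<50)&(v>150)&(z>.008))
    for k,m in ms.items():
        m=m&ws
        N,L,st,ce=cv2.connectedComponentsWithStats(m.astype(np.uint8))
        for i in range(1,N):
            if st[i,4]>12:
                P=W[L==i]; r=cv2.minAreaRect((P[:,:2]*1000).astype(np.float32))
                print(n,k,ce[i].round(),st[i,4],'med',np.median(P,0).round(3),'z',P[:,2].min().round(3),P[:,2].max().round(3),'rect',np.round(r[0]),np.round(r[1]),round(r[2],1))
E
```

```text
top yellow [131. 172.] 14 med [0.667 0.327 0.028] z 0.025 0.032 rect [667. 327.] [14.  8.] 89.3
top yellow [153. 174.] 85 med [0.661 0.254 0.028] z 0.011 0.035 rect [662. 252.] [106.  13.] 84.4
top grey [307. 143.] 55 med [ 0.767 -0.247  0.054] z 0.045 0.059 rect [ 767. -249.] [30. 30.] 6.0
top grey [366. 152.] 58 med [ 0.737 -0.437  0.053] z 0.046 0.06 rect [ 737. -439.] [27. 32.] 61.6
top grey [239. 155.] 37 med [ 0.722 -0.03   0.046] z 0.031 0.059 rect [726. -27.] [14. 56.] 12.9
top grey [332. 192.] 519 med [ 0.608 -0.326  0.05 ] z 0.031 0.06 rect [ 605. -331.] [88. 70.] 24.6
top grey [152. 199.] 71 med [0.576 0.248 0.046] z 0.031 0.06 rect [576. 256.] [161.   9.] 87.7
top grey [383. 200.] 39 med [ 0.579 -0.483  0.054] z 0.05 0.058 rect [ 578. -483.] [21. 24.] 26.7
top grey [339. 246.] 552 med [ 0.434 -0.342  0.05 ] z 0.031 0.06 rect [ 431. -348.] [87. 70.] 21.6
top grey [170. 251.] 67 med [0.412 0.176 0.052] z 0.03 0.06 rect [416. 186.] [61. 30.] 3.5
top grey [296. 250.] 39 med [ 0.423 -0.209  0.054] z 0.048 0.059 rect [ 420. -211.] [19. 24.] 43.9
top green [313. 147.] 28 med [ 0
[... 3058 characters left out ...]
scene white [135. 206.] 13 med [ 0.746 -0.444  0.055] z 0.052 0.058 rect [ 745. -445.] [22.  8.] 66.1
scene white [378. 218.] 211 med [0.588 0.262 0.117] z 0.11 0.123 rect [587. 259.] [168.  15.] 84.9
scene white [186. 230.] 20 med [ 0.776 -0.252  0.055] z 0.052 0.057 rect [ 775. -254.] [23. 10.] 71.1
scene white [263. 241.] 428 med [ 0.765 -0.018  0.1  ] z 0.084 0.106 rect [760. -20.] [68. 64.] 81.4
scene white [369. 249.] 805 med [0.621 0.259 0.013] z 0.008 0.032 rect [628. 256.] [170.  73.] 85.3
scene white [270. 259.] 84 med [0.78  0.007 0.048] z 0.016 0.077 rect [779.   8.] [ 8. 31.] 55.6
scene white [363. 263.] 112 med [0.674 0.253 0.012] z 0.008 0.018 rect [673. 250.] [164.   8.] 84.2
```

View pics/topcrop.png

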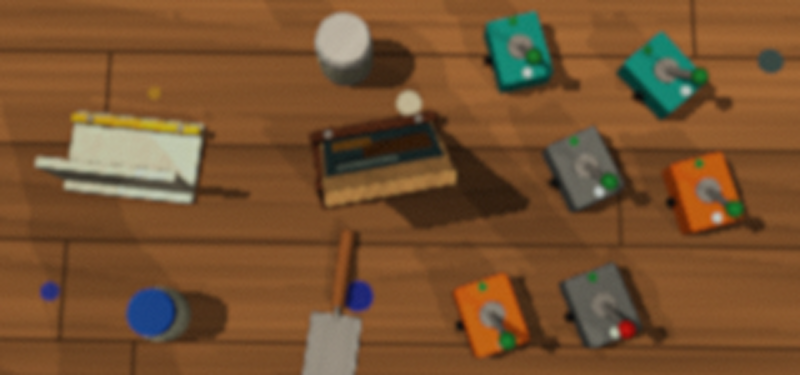

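View pics/scenecrop.png

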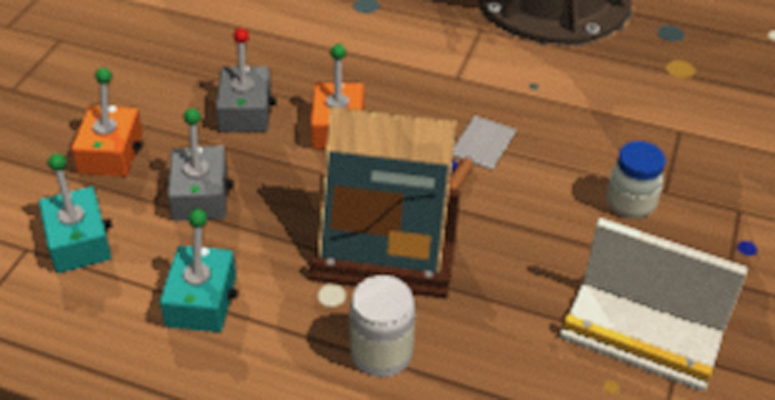

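Crops: the fan is the grey box with the green knob (top crop 610,180; scene crop 192,117), white dot beside the knob on the robot side, so it is off. The lamp is the grey box with the red knob (top crop 627,328). The orange and turquoise boxes are decoys. Stand at (120,155) and panel at (390,170) in the top crop. Now the panel plane.

```bash
python3 - <<'E'
from h import *
p,d,W=load('scene')
v,u=np.mgrid[:384,:512]
m=(u>236)&(u<296)&(v>160)&(v<235)&(W[...,2]>.035)&(W[...,0]>.45)&(W[...,0]<.7)
P=W[m]
rng=np.random.default_rng(0);best=None
for _ in range(400):
    a=P[rng.choice(len(P),3,0)]; n=np.cross(a[1]-a[0],a[2]-a[0]); l=np.linalg.norm(n)
    if l<1e-5: continue
    n/=l; k=abs((P-a[0])@n)<.003
    if best is None or k.sum()>best.sum(): best=k
Q=P[best]; c=Q.mean(0); n=np.linalg.svd(Q-c)[2][2]; n*=np.sign(n[0])
print('n',n.round(3),'lean',np.degrees(np.arcsin(n[2])).round(1),'yaw',np.degrees(np.arctan2(n[1],n[0])).round(2),len(P),best.sum())
y=np.cross([0,0,1],n); y/=np.linalg.norm(y); z=np.cross(n,y)
L=(Q-c)@np.c_[y,z]*1000; r=cv2.minAreaRect(L.astype(np.float32)); print('rect',r)
print('ranges',np.percentile(L,[1,99],0))
ym=(np.percentile(L[:,0],[1,99]).mean())/1000; zt=np.percentile(L[:,1],99.5)/1000
top=c+y*ym+z*zt; print('top face mid',top,'foot(mid thick)',top-z*.190-n*.008)
# top edge view from the top camera
p2,d2,W2=load('top'); m2=(W2[...,2]>.03)&(abs(W2[...,1]+.06)<.11)&(W2[...,0]>.45)&(W2[...,0]<.66)
P2=W2[m2]; L2=(P2-top)@np.c_[n,y,z]; k=abs(L2[:,0])<.03
print('topcam in panel frame: n',np.percentile(L2[k],[2,50,98],0).round(4).tolist(),'max z',np.nanmax(P2[:,2]))
# rack strip (dark) candidates
hsv=cv2.cvtColor(p,cv2.COLOR_RGB2HSV)
for nm,(pp,WW) in dict(scene=(p,W),top=(p2,W2)).items():
    Z=WW[...,2]; g=cv2.cvtColor(pp,cv2.COLOR_RGB2GRAY)
    k=(Z>.022)&(Z<.033)&(abs(WW[...,1]+.06)<.12)&(WW[...,0]>.58)&(WW[...,0]<.7)&(g<70)
    if k.sum()>8: print(nm,k.sum(),cv2.minAreaRect((WW[k][:,:2]*1000).astype(np.float32)))
E
```

```text
n [0.836 0.17  0.522] lean 31.5 yaw 11.49 2991 2220
rect ((-1.3272628784179688, -3.3555831909179688), (176.26625061035156, 150.17689514160156), 89.84961700439453)
ranges [[-74.37220108 -88.68584361]
 [ 72.6134454   83.84242176]]
top face mid [ 0.5611296  -0.0825983   0.18394867] foot(mid thick) [ 0.65172544 -0.06418071  0.01776448]
topcam in panel frame: n [[-0.0167, -0.0708, -0.1761], [-0.0025, 0.0034, -0.0572], [-0.0, 0.0747, 0.0029]] max z 0.18745666651576567
scene 334 ((641.0938720703125, -67.70665740966797), (76.86872863769531, 167.06639099121094), 17.56256866455078)
top 225 ((656.4435424804688, -59.74775695800781), (20.217622756958008, 169.13214111328125), 11.157597541809082)
```

```bash
cat >> h.py <<'E'
def Rp(yaw,lean):
    a,l=np.radians([yaw,lean]); n=np.array([np.cos(l)*np.cos(a),np.cos(l)*np.sin(a),np.sin(l)]); y=np.array([-np.sin(a),np.cos(a),0]); return np.c_[n,y,np.cross(n,y)]
def Rt(R,s=1): n,y,z=R.T; return np.c_[s*y,s*n,-z]
FOOT=np.array([.652,-.064,.017]); RACK=Rp(11.5,31.3); SEAT=np.array([.658,.252,.012]); SY=-5.2
def plane(P,rng=np.random.default_rng(0)):
    best=None
    for _ in range(400):
        a=P[rng.choice(len(P),3,0)]; n=np.cross(a[1]-a[0],a[2]-a[0]); l=np.linalg.norm(n)
        if l<1e-5: continue
        k=abs((P-a[0])@(n/l))<.003
        if best is None or k.sum()>best.sum(): best=k
    Q=P[best]; c=Q.mean(0); n=np.linalg.svd(Q-c,full_matrices=False)[2][2]; n*=np.sign(n[0]); y=np.cross([0,0,1],n); y/=np.linalg.norm(y)
    return Q,c,np.c_[n,y,np.cross(n,y)]
E
python3 - <<'E'
from h import *
o=env.get_obs(); print(o['time'],o['eef_rot'].round(2).tolist() if hasattr(o['eef_rot'],'round') else o['eef_rot'])
S=Rp(SY,0)
for s in (1,-1):
    print(s)
    for nm,f,R in [('pre',FOOT+RACK[:,2]*.13,RACK),('grasp',FOOT,RACK),('lift',FOOT+[0,0,.16],RACK),('over',SEAT+S@[-.012,0,.15],Rp(SY,22)),('down',SEAT+S@[-.012,0,.003],Rp(SY,22)),('fin',SEAT+S@[-.007,0,.003],Rp(SY,26))]:
        q=env.solve_ik(f+R[:,2]*.143,Rt(R,s)); print(nm,None if q is None else np.round(q,0))
E
```

```text
0.1 [[0.97, 0.25, -0.0], [0.25, -0.97, 0.0], [-0.0, -0.0, -1.0]]
1
pre [ 45.   0. -31. 124. -27.  30.  47.]
grasp [ 40.  18. -36. 126.   1.   9.  18.]
lift [ 42.   4. -33. 114. -15.  35.  31.]
over [ 11.  26. -68.  95.  47.  68. -73.]
down [ -6.  27. -42. 108.  49.  47. -81.]
fin [ -9.  26. -41. 112.  56.  44. -90.]
-1
pre [  31.   -1.  -17.  125.  -28.   29. -133.]
grasp [  18.   14.   -9.  128.  -45.   12. -117.]
lift [  26.    2.  -16.  115.  -18.   35. -147.]
over [  7.  23. -61.  96.  42.  65. 110.]
down [  6.  34. -61. 107.  60.  57.  91.]
fin [  4.  33. -61. 111.  66.  55.  84.]
```

```bash
python3 - <<'E'
from h import *
env.move_j([25,0,0,112,0,40,0]); o=env.get_obs(); print(o['time'],np.round(o['position'],3),np.round(o['eef_rot'],2).tolist())
for s in (1,-1):
  for k in (.10,0): 
    q=env.solve_ik(FOOT+RACK[:,2]*(.143+k),Rt(RACK,s)); print(s,k,None if q is None else np.round(q,0))
E
```

```text
1.825 [ 0.504 -0.295  0.322] [[0.42, 0.8, 0.42], [0.91, -0.37, -0.2], [-0.0, 0.47, -0.88]]
1 0.1 [ 16.   2.  -4. 127. -30.  25.  49.]
1 0 [ 21.  15. -13. 128. -41.  11.  59.]
-1 0.1 [  17.    2.   -4.  127.  -30.   25. -131.]
-1 0 [  20.   14.  -12.  128.  -41.   11. -121.]
```

```bash
python3 - <<'E'
from h import *
T=Rt(RACK)
env.goto(FOOT+RACK[:,2]*.243,T)
p,d=env.snapshot('wrist'); cv2.imwrite('pics/w1.png',p[:,:,::-1])
hit=env.move_straight(FOOT+RACK[:,2]*.143,velocity=.1,f_stop=8)
o=env.get_obs(); print(hit,o['time'],np.round(o['position'],3),np.round(o['contact_force'],1),np.round(o['q'],0), FOOT+RACK[:,2]*.143)
p,d=env.snapshot('wrist'); cv2.imwrite('pics/w2.png',p[:,:,::-1])
E
```

```text
False 3.8917 [ 0.579 -0.079  0.14 ] [-0.5 -0.1  0.4] [ 19.  14. -11. 128. -43.  12.  61.] [ 0.57920019 -0.07881129  0.13918761]
```

View pics/w2.png

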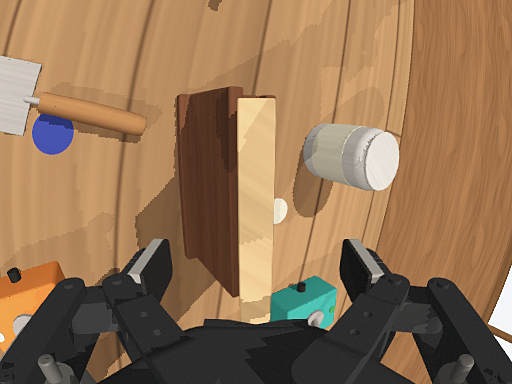

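The wrist view shows the panel's top edge (columns 238–275) centred between the open fingers (tips at 155 and 360). I'll grip, lift, and re-measure the panel in hand.

```bash
cat >> h.py <<'E'
def inhand():
    o=env.get_obs(); p,d=env.snapshot('scene'); W=cloud('scene',p,d)
    x=np.array(o['position']); R=np.array(o['eef_rot'])
    L=(W-x)@R; m=(L[...,2]>.012)&(L[...,2]<.15)&(abs(L[...,0])<.1)&(abs(L[...,1])<.05)
    Q,c,B=plane(W[m]); l=(Q-c)@B; ylo,yhi=np.percentile(l[:,1],[1,99]); zb=np.percentile(l[:,2],.5)
    foot=c+B@[-.008,(ylo+yhi)/2,zb]
    print('n inl',len(Q),'width',yhi-ylo,'lean',np.degrees(np.arcsin(B[2,0])).round(2),'yaw',np.degrees(np.arctan2(B[1,0],B[0,0])).round(2),'foot',foot.round(4),'foot in tool',(R.T@(foot-x)).round(4),'n in tool',(R.T@B[:,0]).round(3))
    return foot,B
E
python3 - <<'E'
from h import *
env.move_gripper(0.0,60)
o=env.get_obs(); print(o['time'],o['grip_width'],o['grasp_force'],np.round(o['contact_force'],1))
x=np.array(o['position']); env.move_straight(x+[0,0,.05],velocity=.1)
o=env.get_obs(); print(o['time'],np.round(o['contact_force'],1),o['grasp_force'])
env.move_straight(x+[0,0,.17],velocity=.15)
o=env.get_obs(); print(o['time'],np.round(o['contact_force'],1),o['grasp_force'],np.round(o['q']))
inhand()
S=Rp(SY,0)
for nm,f,l in [('over',[-.012,0,.14],22),('down',[-.012,0,.003],22),('fin',[-.007,0,.003],26)]:
    R=Rp(SY,l); q=env.solve_ik(SEAT+S@f+R[:,2]*.143,Rt(R)); print(nm,None if q is None else np.round(q))
p,d=env.snapshot('scene'); cv2.imwrite('pics/lift.png',p[:,:,::-1])
E
```

```text
4.5833 0.17374304096640433 60.75720191001892 [-2.8 -0.5  5. ]
5.2333 [-0.1 -0.7 -4.7] 59.74823176860809
6.1833 [-0.6  0.1 -4.4] 59.747525453567505 [  7.   1.   3. 115. -19.  36.  34.]
n inl 2118 width 0.14641271413459428 lean 30.71 yaw 11.22 foot [ 0.6493 -0.065   0.1861] foot in tool [-0.0008 -0.001   0.1414] n in tool [-0.004  1.     0.008]
over [-19.  15. -23.  98.  26.  55. -59.]
down [-25.  22. -16. 109.  35.  38. -70.]
fin [-28.  21. -14. 114.  44.  35. -80.]
```

View pics/lift.png

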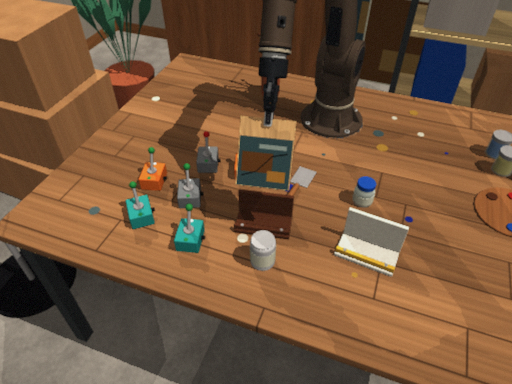

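The lift picture shows the panel upright in the grip (268,155), clear of the rack (265,205), jar and tin untouched. In hand it sits straight, with the foot 142 mm ahead of the TCP. Carrying it over.

```bash
python3 - <<'E'
from h import *
S=Rp(SY,0); R=Rp(SY,22); f=lambda v:SEAT+S@v+R[:,2]*.1425
env.move_straight(f([-.012,0,.17]),velocity=.15,attitude=Rt(R))
env.move_straight(f([-.012,0,.05]),velocity=.12)
env.pause(.3)
o=env.get_obs(); print(o['time'],np.round(o['position'],3),f([-.012,0,.05]).round(3),np.round(o['contact_force'],1),np.round(o['q']))
ft,B=inhand(); print('foot in seat',(S.T@(ft-SEAT)).round(4))
p,d=env.snapshot('scene'); W=cloud('scene',p,d); cv2.imwrite('pics/over.png',cv2.resize(p[130:300,280:440,::-1],None,fx=3.5,fy=3.5,interpolation=cv2.INTER_CUBIC))
h,s,v=[a.astype(int) for a in cv2.split(cv2.cvtColor(p,cv2.COLOR_RGB2HSV))]
m=(h>20)&(h<32)&(s>150)&(v>120)&(W[...,2]>.015)&(W[...,2]<.04)&(abs(W[...,0]-.66)<.05)&(abs(W[...,1]-.25)<.12)
print('strip in seat',np.percentile((W[m]-SEAT)@S,[2,50,98],0).round(4).tolist(),cv2.minAreaRect((W[m][:,:2]*1000).astype(np.float32)))
E
```

```text
10.1333 [0.593 0.258 0.195] [0.593 0.258 0.194] [-0.3 -0.4 -4. ] [-27.  18. -13. 106.  29.  43. -63.]
n inl 2066 width 0.14649619523721358 lean 21.44 yaw -5.59 foot [0.6444 0.252  0.0631] foot in tool [-0.0014 -0.0014  0.1413] n in tool [-0.006  1.     0.01 ]
foot in seat [-0.0135 -0.0012  0.0511]
strip in seat [[0.0007, -0.0813, 0.0128], [0.0073, -0.0082, 0.0166], [0.0123, 0.0781, 0.0196]] ((663.4971923828125, 250.12550354003906), (164.9954833984375, 13.585734367370605), 84.92797088623047)
```

View pics/over.png

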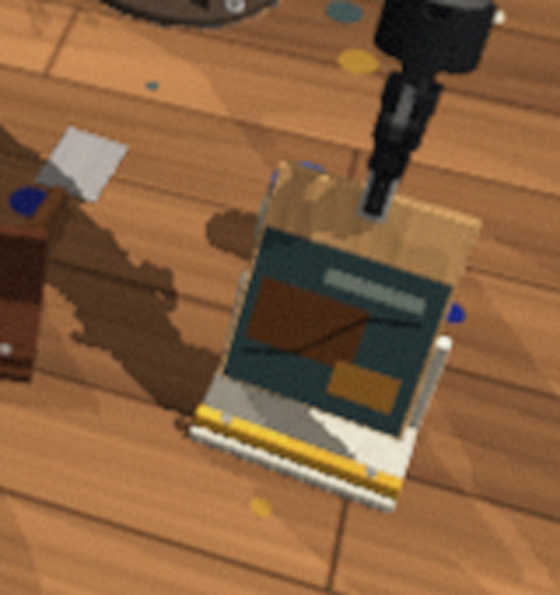

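The picture shows the panel (345,320) centred inside the stand, clear of the wall, with its foot just behind the yellow strip (300,450). The measurements agree. Lowering it, pushing to the strip, tilting, then releasing.

```bash
python3 - <<'E'
from h import *
S=Rp(SY,0); R=Rp(SY,22); f=lambda v,R=R:SEAT+S@v+R[:,2]*.1425
def rep(t,h=None):
    o=env.get_obs(); x=np.array(o['position']); ft=x+np.array(o['eef_rot'])[:,2]*.1425
    print(t,h,round(o['time'],2),'foot',(S.T@(ft-SEAT)).round(4),'F',(S.T@np.array(o['contact_force'])).round(1),o['grasp_force']); return S.T@(ft-SEAT)
env.move_straight(f([-.012,0,.015]),velocity=.08)
h=env.move_straight(f([-.012,0,-.003]),velocity=.02,f_stop=5); a=rep('down',h)
h=env.move_straight(f([.004,0,a[2]+.0005]),velocity=.02,f_stop=6); a=rep('strip',h)
env.pause(.15)
R2=Rp(SY,25.5); env.move_straight(f([a[0]-.0005,a[1],a[2]],R2),velocity=.03,attitude=Rt(R2)); env.pause(.2); rep('tilt')
ft,B=inhand(); print('foot in seat',(S.T@(ft-SEAT)).round(4))
E
```

```text
down True 11.42 foot [-0.0122 -0.0002  0.0043] F [-3.4 -1.9  6.8] 61.00948691368103
strip True 11.72 foot [-0.0116 -0.0004  0.0045] F [-4.9 -1.   7.3] 61.25965476036072
tilt None 12.49 foot [-0.01   -0.0004  0.0056] F [ 5.5 -0.  -1.2] 59.79884684085846
n inl 1912 width 0.14678627469626482 lean 26.26 yaw -5.33 foot [0.6479 0.2515 0.022 ] foot in tool [-0.001   0.0019  0.1385] n in tool [-0.001  1.    -0.011]
foot in seat [-0.0101 -0.0014  0.01  ]
```

```bash
python3 - <<'E'
from h import *
S=Rp(SY,0)
def rep(t,h=None):
    o=env.get_obs(); x=np.array(o['position']); ft=x+np.array(o['eef_rot'])[:,2]*.1425
    print(t,h,round(o['time'],2),'foot',(S.T@(ft-SEAT)).round(4),'F',(S.T@np.array(o['contact_force'])).round(1),o['grasp_force'],o['grip_width'])
x=np.array(env.get_obs()['position'])
h=env.move_straight(x+S@[.007,0,.0],velocity=.02,f_stop=14); rep('push',h)
x=np.array(env.get_obs()['position'])
h=env.move_straight(x+S@[0,0,-.005],velocity=.02,f_stop=6); rep('seat',h)
env.pause(.2); inhand()
E
```

```text
push True 12.89 foot [-0.0078 -0.0006  0.0046] F [-5.6 -1.7  7.8] 61.63026452064514 0.1714161216623289
seat True 13.1 foot [-0.0078 -0.0005  0.0046] F [-6.6 -3.1 11.6] 62.177581787109375 0.16935396506485426
n inl 1913 width 0.14655929594624922 lean 25.25 yaw -5.09 foot [0.6473 0.2519 0.022 ] foot in tool [-6.000e-04 -1.000e-04  1.365e-01] n in tool [0.002 1.    0.004]
```

```bash
python3 - <<'E'
from h import *
S=Rp(SY,0)
env.move_gripper(0.6); env.pause(.2)
o=env.get_obs(); x=np.array(o['position']); R=np.array(o['eef_rot']); print(o['time'],o['grasp_force'],np.round(o['contact_force'],1))
p,d=env.snapshot('wrist'); cv2.imwrite('pics/w3.png',p[:,:,::-1])
env.move_straight(x-R[:,2]*.10,velocity=.12)
p,d=env.snapshot('scene'); W=cloud('scene',p,d)
L=(W-SEAT)@Rp(SY,26); m=(abs(L[...,0]-.0)<.04)&(abs(L[...,1])<.1)&(L[...,2]>.03)&(L[...,2]<.195)
Q,c,B=plane(W[m]); l=(Q-c)@B; ylo,yhi=np.percentile(l[:,1],[1,99]); zt=np.percentile(l[:,2],99.5)
foot=c+B@[-.008,(ylo+yhi)/2,zt-.19]
print('lean',np.degrees(np.arcsin(B[2,0])),'yaw',np.degrees(np.arctan2(B[1,0],B[0,0])),'foot in seat',S.T@(foot-SEAT))
cv2.imwrite('pics/placed.png',cv2.resize(p[130:300,250:450,::-1],None,fx=3,fy=3,interpolation=cv2.INTER_CUBIC)); o=env.get_obs(); print(o['time'],np.round(o['q']))
E
```

```text
13.9917 0.0 [-0.4  0.5 -0.2]
lean 26.310858833196928 yaw -5.72520748090418 foot in seat [-0.00606196 -0.00197651  0.00184805]
15.075 [-32.  12. -12. 111.  31.  45. -69.]
```

View pics/placed.png

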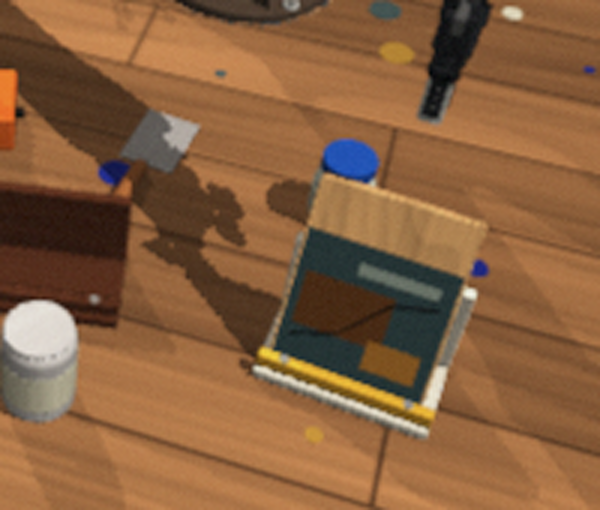

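The panel stands square against the yellow strip (345,385) and leans on the wall at 26.3°, foot 6 mm from the strip's inner face, within the allowed band. The jar is untouched. Now the fan switch.

```bash
python3 - <<'E'
from h import *
a=np.radians(25); e=np.array([np.cos(a),np.sin(a),0]); C=np.array([.607,-.331,0]); z=np.array([0,0,-1.])
x=np.array(env.get_obs()['position']); env.move_straight([x[0]-.05,x[1]-.02,.34],velocity=.2)
env.move_gripper(0.0)
env.move_straight([.46,-.1,.34],velocity=.25,attitude=np.c_[e,np.cross(z,e),z])
pos=lambda s,h:C+e*s+[0,0,h]
for s in (1,-1):
    R=np.c_[s*e,np.cross(z,s*e),z]; q=env.solve_ik(pos(-.08,.2),R); print(s,None if q is None else np.round(q))
R=np.c_[e,np.cross(z,e),z]
env.move_straight(pos(-.08,.2),velocity=.25,attitude=R)
o=env.get_obs(); print(o['time'],np.round(o['position'],3),np.round(o['q']))
p,d=env.snapshot('wrist'); cv2.imwrite('pics/w4.png',p[:,:,::-1])
E
```

```text
1 [ 14.  28.  25.  89. -12.  66. -24.]
-1 [ 31.  27.  -3.  87.   1.  66. 143.]
19.2583 [ 0.535 -0.364  0.201] [ 17.  28.  19.  88. -10.  66. -27.]
```

View pics/w4.png

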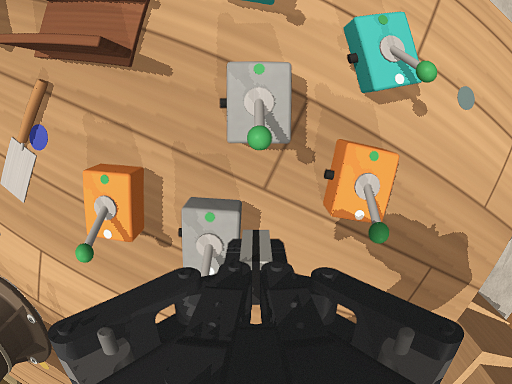

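The wrist view shows the shut tip (257,240) in line with the grey box's green knob (259,138) and the green dot beyond it (260,69). Pushing.

```bash
python3 - <<'E'
from h import *
a=np.radians(25); e=np.array([np.cos(a),np.sin(a),0]); C=np.array([.607,-.331,0])
pos=lambda s,h:C+e*s+[0,0,h]
env.move_straight(pos(-.08,.1),velocity=.12)
h=env.move_straight(pos(.008,.1),velocity=.08,f_stop=20)
o=env.get_obs(); print(h,o['time'],np.round(o['position'],3),np.round(o['contact_force'],1)); env.pause(.3)
env.move_straight(pos(-.05,.1),velocity=.15); env.move_straight(pos(-.09,.28),velocity=.2)
for n in("scene","wrist"):
    p,d=env.snapshot(n); W=cloud(n,p,d)
    if n=="scene":
        h_,s_,v_=[b.astype(int) for b in cv2.split(cv2.cvtColor(p,cv2.COLOR_RGB2HSV))]
        for nm,m,c in(('fan',(h_>45)&(h_<75)&(s_>120),C),('lamp',((h_<5)|(h_>174))&(s_>150),np.array([.434,-.345,0]))):
            m=m&(W[...,2]>.08)&(W[...,2]<.14)&(np.linalg.norm(W[...,:2]-c[:2],axis=-1)<.07); print(nm,m.sum(),np.nanmedian(W[m],0).round(3))
    cv2.imwrite(f'pics/end_{n}.png',p[:,:,::-1])
print(env.get_obs()['time'])
E
```

```text
False 21.5417 [ 0.614 -0.328  0.1  ] [ 0.3  0.4 -0.2]
fan 27 [ 0.585 -0.343  0.118]
lamp 25 [ 0.408 -0.359  0.118]
23.55
```

View pics/end_scene.png

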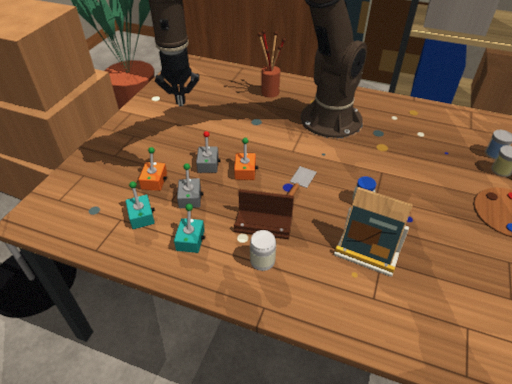

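The picture budget is spent, so from here I go by numbers. The knob is still on the off side (187,166). I'll push again in small steps, logging force and knob position.

```bash
cat >> h.py <<'E'
a_=np.radians(25); e=np.array([np.cos(a_),np.sin(a_),0]); C=np.array([.607,-.331,0]); E=np.c_[e,[-e[1],e[0],0],[0,0,1]]
pos=lambda s,h,l=0:C+E@[s,l,h]
def knob():
    p,d=env.snapshot('scene'); W=cloud('scene',p,d)
    h,s,v=[b.astype(int) for b in cv2.split(cv2.cvtColor(p,cv2.COLOR_RGB2HSV))]
    m=(h>45)&(h<75)&(s>120)&(W[...,2]>.08)&(W[...,2]<.14)&(np.linalg.norm(W[...,:2]-C[:2],axis=-1)<.07)
    return m.sum(),((np.median(W[m],0)-C)@E).round(3) if m.sum()>3 else None
E
python3 - <<'E'
from h import *
print(knob())
env.move_straight(pos(-.08,.2),velocity=.2);env.move_straight(pos(-.08,.09),velocity=.12)
for s in (-.06,-.05,-.04,-.03,-.02,-.01,0,.01):
    env.move_straight(pos(s,.09),velocity=.08); env.pause(.1); o=env.get_obs()
    print(s,((np.array(o['position'])-C)@E).round(3),'F',(E.T@np.array(o['contact_force'])).round(1),knob(),round(o['time'],2))
E
```

```text
(np.int64(27), array([-0.026, -0.001,  0.118]))
-0.06 [-0.06 -0.    0.09] F [-0.1  0.4  0.1] (np.int64(26), array([-0.026, -0.001,  0.118])) 25.72
-0.05 [-0.05 -0.    0.09] F [-2.6 -0.9  1.2] (np.int64(27), array([-0.026, -0.002,  0.119])) 26.14
-0.04 [-0.043 -0.001  0.093] F [-14.8   6.7  27.3] (np.int64(29), array([-0.021, -0.001,  0.121])) 26.57
-0.03 [-0.032 -0.002  0.097] F [-17.4  15.6  54.2] (np.int64(30), array([-0.011, -0.002,  0.125])) 26.99
-0.02 [-0.015 -0.002  0.1  ] F [-6.6 16.2 63. ] (np.int64(29), array([ 0.006, -0.002,  0.128])) 27.42
-0.01 [ 0.    -0.002  0.1  ] F [ 6.5 11.5 53.3] (np.int64(27), array([ 0.02 , -0.001,  0.124])) 27.84
0 [-0.     0.001  0.089] F [ 0.3 -0.3 -0.6] (np.int64(31), array([ 0.04 , -0.001,  0.119])) 28.27
0.01 [0.01 0.   0.09] F [-0.2  0.2 -0.1] (np.int64(31), array([ 0.041, -0.002,  0.119])) 28.69
```

It has snapped over to the on side. I'll withdraw straight up in small steps, checking the knob.

```bash
python3 - <<'E'
from h import *
for s,z in ((.006,.09),(.004,.105),(.002,.125),(0,.15),(-.02,.25)):
    env.move_straight(pos(s,z),velocity=.08); o=env.get_obs()
    print(s,z,'F',(E.T@np.array(o['contact_force'])).round(1),knob(),round(o['time'],2))
env.pause(.3); print(knob())
p,d=env.snapshot('scene'); W=cloud('scene',p,d); S=Rp(SY,0)
L=(W-SEAT)@Rp(SY,26); m=(abs(L[...,0])<.04)&(abs(L[...,1])<.1)&(L[...,2]>.03)&(L[...,2]<.195)
Q,c,B=plane(W[m]); l=(Q-c)@B; y=np.percentile(l[:,1],[1,99]).mean(); foot=c+B@[-.008,y,np.percentile(l[:,2],99.5)-.19]
print('lean',np.degrees(np.arcsin(B[2,0])),'foot in seat',S.T@(foot-SEAT))
h,s,v=[b.astype(int) for b in cv2.split(cv2.cvtColor(p,cv2.COLOR_RGB2HSV))]
m=((h<5)|(h>174))&(s>150)&(W[...,2]>.08)&(W[...,2]<.14); print('lamp',m.sum(),np.nanmedian(W[m],0).round(3),env.get_obs()['time'])
E
```

```text
0.006 0.09 F [-1.3  0.4  0.1] (np.int64(31), array([ 0.04 , -0.001,  0.118])) 28.99
0.004 0.105 F [1.1 1.  0.7] (np.int64(29), array([ 0.041, -0.001,  0.117])) 29.38
0.002 0.125 F [ 0.6 -0.4 -0.3] (np.int64(31), array([ 0.041, -0.002,  0.118])) 29.83
0 0.15 F [-0.   0.  -0.3] (np.int64(32), array([ 0.04 , -0.002,  0.118])) 30.35
-0.02 0.25 F [-1.1  0.9 -0.5] (np.int64(32), array([ 0.04 , -0.003,  0.118])) 31.82
(np.int64(31), array([ 0.041, -0.002,  0.119]))
lean 26.41731780337131 foot in seat [-0.00621711 -0.00160131  0.00175513]
lamp 27 [ 0.408 -0.357  0.118] 32.275
```

```bash
python3 -c "
from workcell import env
print(env.close_job())"
```

```text
the job is handed in; nothing more can be done
None
```

The job is handed in but the verdict was not shown. By my last measurements the panel stands square on the drying stand (foot 6 mm from the strip's inner face, leaning 26.4°), the fan switch is on after a second push that peaked near 65 N at the wrist, and the lamp is still off.

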